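Put the vases away in the covered crate

ROBOT

A 6-joint arm with a two-finger parallel gripper is mounted at the origin on the work surface. World frame = base frame: x ahead of the robot, y to its left, z up, the work surface at z = 0. Lengths are in m, angles in degrees, forces in N, time in s.
With the tool pointing down it reaches from about 0.25 to 0.725 m from the base axis. Payload 9.7 kg.
Tool frame: the origin (TCP) lies at the very end of the fingers, on their centre line; the grasp point (between the pads) lies 19 mm behind it; z points along the fingers, y is the line along which they close (so a half turn about z gives the same grasp; the last joint's range is limited). The gripper opens to 85 mm and grips with 20 to 120 N. Pads are 22 mm wide; open, the fingers measure 114 mm over their backs; the gripper's body (76 mm by 85 mm) begins 54 mm behind the grasp point. The pads swing forward as they close: fully open they stand 13 mm farther back than shut.
Start: joints at [0, 4.979, 10.078, 95.1, 0, 90], TCP at [0.55, -0, 0.231] pointing down, gripper open.
Joint ranges: [-179.16, 179.16], [-48.56, 103.87], [-65.8, 70.77], [-126.05, 130.52], [-82.76, 87.17], [-180, 180]. Speed limits (degrees/s): [127.2, 127.2, 147.25, 180, 180, 180].

INTERFACE

Orientations are given as [roll, pitch, yaw] about the fixed x, y, z axes, in that order (R = Rz(yaw) Ry(pitch) Rx(roll)).
In Python, from workcell import bot, viewer, finder gives the robot as it stands. The module is installed in compiled form; this text tells all that it offers.
- The arm moves only by the shell command python3 -m inch 'ROWS' [FORCE]. ROWS is JSON, a list that holds one entry, the list of rows, each a list of 7 numbers: the opening in per cent of the stroke, from 0 (shut) to 100 (fully open), then the shift along the tool's x, y, z in mm, then the turn, a rotation vector about the tool's x, y, z in degrees. In form: [[[grip, tx, ty, tz, ax, ay, az], ...]]. A call has 1 to 8 rows; each row shifts and turns the commanded pose from where the row before left it, along the tool's axes as they then stand; what a row does not reach is not made up. A row lasts 1/8 s, in which the tool goes at most 62.5 mm and 10.7 degrees, less where a joint would pass 70% of its speed; a pose out of reach is approached as far as the arm can. A call with a gripper value outside its range is refused whole. The fingers move at their own pace and stop on an object; FORCE is the grip in N (left out, the last holds). Time passes only in rows, so rows that do not move let the fingers close. It gives the time, the measured TCP pose, the force, the opening and the grip force at its end, in the units of the state.
- bot.get_obs(): the state, without advancing time (a new reading comes with each control period).
- viewer.camera(name): name is "scene" or "side" or "wrist"; returns a dict with "pixels" (384x512x3 uint8, red, green, blue), "vfov" (degrees; the focal length in pixels is half the picture's height over the tangent of half this angle, whatever the lens; pixels are square), "cx", "cy" (the principal point, pixels), "R" (3x3) and "t" (3): a world point X has camera coordinates R X + t. Camera axes: x right, y down, z forward; pixel columns grow to the right and rows downward; lengths in m; the calibration is good to about 2 mm. A picture is of the moment at which its call begins. There is no depth.
- bot.job_done(): hands the job in; it is judged then, once.
Trained networks look in the newest picture that a camera, given by its name, has taken for a name from the list of things; names that differ only in an ending like _2 or _b are one class to them, and where a whole thing is asked for, a point or a joint stands for the part that bears it (a point fixed in the world has none). Each returns a list of dicts, best first, with "conf" (0 to 1); they miss things now and then, are a little off and sometimes report something else, mostly with a low value. They report only what shows in the picture. A call takes as long as a camera call. They do not tell look-alikes from the thing itself.
- finder.outline_of(camera, thing): "pixels" (384x512 bool, what is visible of it) and "extent" ([centre column, centre row, width, height] in pixels, round what is visible of it).
- finder.mark_of(camera, thing): "position" ([column, row] in pixels: a listed point, or the origin of a listed thing).
The state is a dict: "time": time; "q": joint angles; "qd": joint speeds; "joint_efforts": joint torques, N m; "ee_pos": TCP position; "tcp_rot": TCP orientation; "wrist_force": force on the tool from outside, world axes, zero at the start; "torque": the same for the moment, N m; "opening": finger opening in m; "grasp_force": force on a finger pad.
Only numpy, scipy, OpenCV 4.12 (cv2) and the standard library are available. Lean on these libraries where they do the work, as an engineer would, in place of code of your own. Each camera call takes 0.05 s, during which the arm holds its last target. There are 200 camera calls.

TASK

Put the two empty glass vases away in the covered wooden crate: feel which two cells under the sprung flaps are still empty (the others hold jars) and lower one vase gently, foot first, through the flap into each, until it stands upright on the cell's floor, then let go. Do not press the glass hard or drop it, and leave the vase with flowers, the drinking glass, the tub and the carton where they are.

Things in the scene. Friction and masses are not known exactly. Their poses are not given: they have to be found in the camera images.
- crate: wooden crate fixed to the table, 162 (x) x 240 (y) x 91 mm tall; origin under its centre, at table height, z up. 2 x 3 square cells, 72 mm wide inside, pitch 78 mm, walls 6 mm, floor 8 mm thick, each closed by its own flap. Exactly two cells are empty, the other four hold a short jar hidden under the flap; which ones differs every time and cannot be seen
- cell0 (a point): centre of the mouth of one crate cell, level with the rim (91 mm above the table); in the crate's frame at x -39 mm, y -78 mm, axes as the crate's; grey plastic flap 69 mm square, 3 mm thick, top 1 mm below the rim, hinged on the cell's +x edge; it swings down into the cell when pushed and springs shut by itself
- cell1 (a point): centre of the mouth of one crate cell, level with the rim (91 mm above the table); in the crate's frame at x -39 mm, y +0 mm, axes as the crate's; pushed at its middle, the flap of an empty cell gives way with well under 1 N as far as it is pushed; over a jar it stops dead after 2 to 5 mm
- cell2 (a point): centre of the mouth of one crate cell, level with the rim (91 mm above the table); in the crate's frame at x -39 mm, y +78 mm, axes as the crate's; the hidden jars are 60 mm wide and 74 mm tall, standing on the cell floor
- cell3 (a point): centre of the mouth of one crate cell, level with the rim (91 mm above the table); in the crate's frame at x +39 mm, y -78 mm, axes as the crate's; a vase stands in a cell with its neck out of the crate; the open flap then hangs between it and the cell's +x wall and takes about 3 mm there
- cell4 (a point): centre of the mouth of one crate cell, level with the rim (91 mm above the table); in the crate's frame at x +39 mm, y +0 mm, axes as the crate's; flap as on the other cells
- cell5 (a point): centre of the mouth of one crate cell, level with the rim (91 mm above the table); in the crate's frame at x +39 mm, y +78 mm, axes as the crate's; flap as on the other cells
- vase_a_center (a point): one of two identical empty green glass vases, 165 mm tall, 0.17 to 0.34 kg; point on its axis half-way up (82.5 mm above its underside), z along the axis. Foot 54 mm wide up to 22 mm, tapering to a neck 28 mm wide from 85 to 158 mm, rim 34 mm wide. Grip the neck about 132 mm above the underside, so that the fingers stay above the crate when it stands on a cell's floor
- vase_b_center (a point): one of two identical empty green glass vases, 165 mm tall, 0.17 to 0.34 kg; point on its axis half-way up (82.5 mm above its underside), z along the axis. Foot 54 mm wide up to 22 mm, tapering to a neck 28 mm wide from 85 to 158 mm, rim 34 mm wide. Grip the neck about 132 mm above the underside, so that the fingers stay above the crate when it stands on a cell's floor
- flower_vase: the bystander vase with three artificial flowers: same glass shape as the two empty vases, 235 mm tall with the flowers, 54 mm foot; origin under its foot; to be left alone
- tumbler: bystander drinking glass, open, 68 mm wide, 90 mm tall, origin under its centre; to be left alone
- tub: bystander white open plastic tub, 100 x 75 x 45 mm, origin under its centre; to be left alone
- carton: bystander small white and red carton, 90 x 60 x 85 mm tall, origin under its centre; to be left alone
- vase_a: the same vase as vase_a_center; origin at the centre of its underside
- vase_b: the same vase as vase_b_center; origin at the centre of its underside
Things that resemble listed ones, but are neither listed nor needed, are in the scene too. Leave any pink or turquoise look-alike of the vase_a alone.

How it is judged (in metres and radians):
On the way:
1. one of the vases stands released in a cell (((z of vase_a_center in the frame of crate between 0.08 and 0.098 m and x of vase_a_center in the frame of crate between -0.075 and 0.075 m and y of vase_a_center in the frame of crate between -0.114 and 0.114 m and angle between vase_a_center's own z axis and vertical below 0.12 rad and linear speed of vase_a below 0.03 m/s and contact force between the fingers and vase_a below 0.1 N) or (z of vase_b_center in the frame of crate between 0.08 and 0.098 m and x of vase_b_center in the frame of crate between -0.075 and 0.075 m and y of vase_b_center in the frame of crate between -0.114 and 0.114 m and angle between vase_b_center's own z axis and vertical below 0.12 rad and linear speed of vase_b below 0.03 m/s and contact force between the fingers and vase_b below 0.1 N))), for 0.2 s.
At the end, for the whole second after the job is handed in: Both vases stand in cells of the crate, foot within about 7 mm of the cell floor, inside the crate's outline, upright within 0.12 rad, at rest (under 0.03 m/s) and not touched by the fingers (z of vase_a_center in the frame of crate between 0.08 and 0.098 m and x of vase_a_center in the frame of crate between -0.075 and 0.075 m and y of vase_a_center in the frame of crate between -0.114 and 0.114 m and angle between each of vase_a_center, vase_b_center's own z axis and vertical below 0.12 rad and linear speed of each of vase_a, vase_b below 0.03 m/s and contact force between the fingers and vase_a below 0.1 N and z of vase_b_center in the frame of crate between 0.08 and 0.098 m and x of vase_b_center in the frame of crate between -0.075 and 0.075 m and y of vase_b_center in the frame of crate between -0.114 and 0.114 m and contact force between the fingers and vase_b below 0.1 N).
It fails at once if a vase is pressed against the crate or a flap with more than 40 N (contact force between any of vase_a, vase_b and crate above 40 N).
It fails at once if a vase is dropped or knocked over (moves faster than 0.8 m/s without being held) ((linear speed of vase_a above 0.8 m/s and contact force between the fingers and vase_a below 0.1 N) or (linear speed of vase_b above 0.8 m/s and contact force between the fingers and vase_b below 0.1 N)).
It fails at once if a bystander is moved by more than 30 mm (distance of any of flower_vase, tumbler, tub, carton from where it was at the start of the episode above 0.03 m).
It also fails if it takes over 72 s, if anything falls off the work surface, if the arm or the gripper's body presses on something with over 40 N, if the wrist force passes 120 N, or if a joint passes its speed limit or range.

## Working session

There is one attempt and no reset: what is moved stays moved. The work goes in short steps, Python scripts to look and compute and a shell command to move; the robot and the scene stay as the last step left them, time stands still between calls to the robot, and variables do not carry over. Pictures are saved under pics/ and viewed, at most 10 in all, crops included, and the job is handed in when it is done.

```bash
mkdir -p pics; cat > h.py <<'E'
import numpy as np, cv2
from workcell import bot, viewer, finder
def cam(n):
    c=viewer.camera(n); c['f']=192/np.tan(np.radians(c['vfov'])/2); return c
def ray(c,p):
    d=np.array([(p[0]-c['cx'])/c['f'],(p[1]-c['cy'])/c['f'],1.]); R=np.array(c['R']);t=np.array(c['t'])
    return -R.T@t, R.T@d
def onz(c,p,z):
    o,d=ray(c,p); return o+d*(z-o[2])/d[2]
def proj(c,X):
    x=np.array(c['R'])@np.array(X)+np.array(c['t']); return c['f']*x[0]/x[2]+c['cx'],c['f']*x[1]/x[2]+c['cy']
def save(c,n): cv2.imwrite('pics/'+n,cv2.cvtColor(c['pixels'],cv2.COLOR_RGB2BGR))
E
python3 - <<'E'
from h import *
ims=[]
for n in ['scene','side']:
    c=cam(n); ims.append(c['pixels'])
    print(n,'campos',(-np.array(c['R']).T@np.array(c['t'])).round(3))
    for th in ['crate','vase_a','vase_a_center','cell0','cell2','cell3','cell5','flower_vase','tumbler','tub','carton']:
        z={'vase_a_center':.0825}.get(th,.091 if 'cell' in th else 0)
        for m in finder.mark_of(n,th)[:4]: print(th,round(m['conf'],2),np.round(m['position']),onz(c,m['position'],z).round(3))
    save(c,n+'.png')
    cv2.imwrite('pics/%s_b.png'%n,cv2.resize(cv2.cvtColor(c['pixels'],cv2.COLOR_RGB2BGR),(800,600)))
E
```

```text
scene campos [ 1.349 -0.148  0.636]
crate 0.79 [206. 237.] [ 0.54  -0.116  0.   ]
crate 0.59 [319. 272.] [0.708 0.127 0.   ]
vase_a 0.9 [380. 242.] [0.629 0.311 0.   ]
vase_a 0.87 [319. 219.] [0.51 0.19 0.  ]
vase_a 0.87 [281. 204.] [0.423 0.104 0.   ]
vase_a 0.8 [381. 209.] [0.494 0.377 0.   ]
vase_a_center 0.69 [283. 176.] [0.408 0.11  0.083]
vase_a_center 0.69 [389. 217.] [0.638 0.313 0.083]
vase_a_center 0.66 [323. 190.] [0.496 0.195 0.083]
cell0 0.96 [201. 215.] [ 0.572 -0.126  0.091]
cell0 0.8 [237. 212.] [ 0.574 -0.042  0.091]
cell0 0.79 [204. 196.] [ 0.492 -0.112  0.091]
cell0 0.79 [237. 197.] [ 0.508 -0.033  0.091]
cell2 0.96 [201. 215.] [ 0.572 -0.126  0.091]
cell2 0.8 [237. 212.] [ 0.574 -0.042  0.091]
cell2 0.79 [204. 196.] [ 0.492 -0.112  0.091]
cell2 0.79 [237. 197.] [ 0.508 -0.033  0.091]
cell3 0.96 [201. 215.] [ 0.572 -0.126  0.091]
cell3 0.8 [237. 212.] [ 0.574 -0.042  0.091]
cell3 0.79 [204. 196.] [ 0.492 -0.112  0.091]
cell3 0.79 [237. 197.] [ 0.508 -0.033  0.091]
cell5 0.96 [201. 215.] [ 0.572 -0.126  0.091]
cell5 0.8 [237. 212.] [ 0.574 -0.042  0.091]
cell5 0.79 
[... 980 characters left out ...]
0.498 -0.027  0.091]
cell2 0.84 [241. 209.] [ 0.486 -0.118  0.091]
cell2 0.62 [271. 210.] [ 0.569 -0.13   0.091]
cell3 0.95 [243. 226.] [ 0.49  -0.194  0.091]
cell3 0.9 [245. 191.] [ 0.498 -0.027  0.091]
cell3 0.84 [241. 209.] [ 0.486 -0.118  0.091]
cell3 0.62 [271. 210.] [ 0.569 -0.13   0.091]
cell5 0.95 [243. 226.] [ 0.49  -0.194  0.091]
cell5 0.9 [245. 191.] [ 0.498 -0.027  0.091]
cell5 0.84 [241. 209.] [ 0.486 -0.118  0.091]
cell5 0.62 [271. 210.] [ 0.569 -0.13   0.091]
flower_vase 0.6 [291. 174.] [0.672 0.206 0.   ]
tumbler 0.63 [304. 186.] [0.71  0.127 0.   ]
tub 0.81 [209. 171.] [0.371 0.246 0.   ]
tub 0.33 [246. 193.] [0.503 0.094 0.   ]
carton 0.87 [230. 313.] [ 0.452 -0.401  0.   ]
```

View pics/scene_b.png

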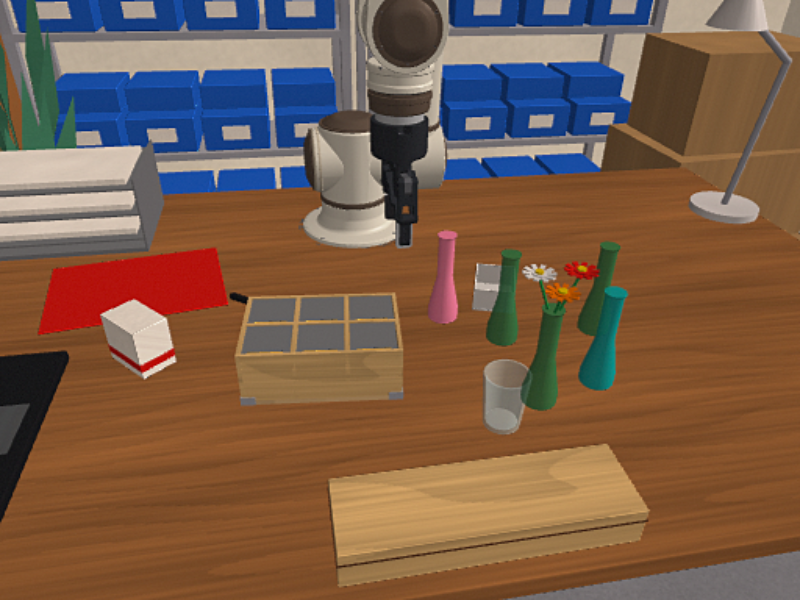

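View pics/side_b.png

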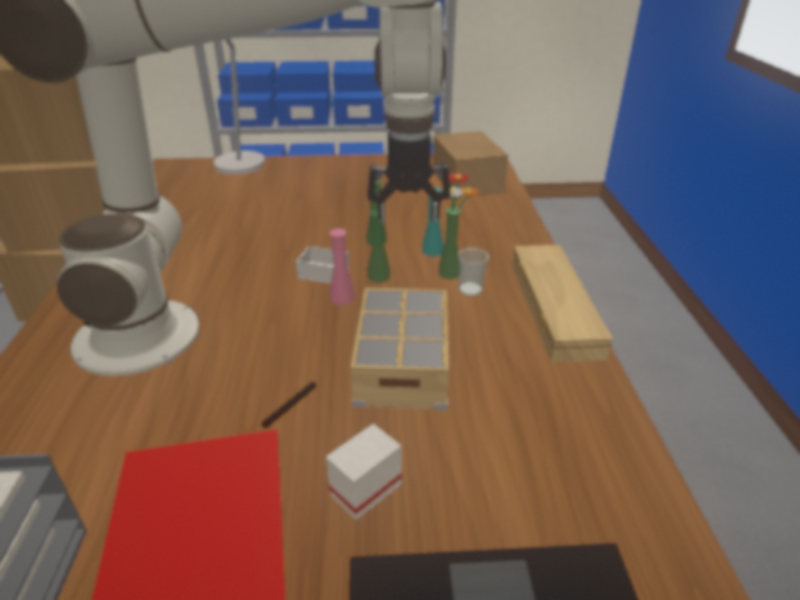

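The scene view shows green vase candidates at (319,219) and (381,209). Things that could be mistaken for them:
- pink vase at (281,204)
- turquoise vase at (380,242)
- green flower vase at (345,256)

I choose the two plain green ones. The crate is at about (206,215). Next I fit the crate pose and check the choice in one close crop.

```bash
python3 - <<'E'
from h import *
from scipy.optimize import least_squares
cells=np.array([[x,y] for x in(-.039,.039) for y in(-.078,0,.078)])
def W(p,q): 
    c,s=np.cos(p[2]),np.sin(p[2]); return np.array([p[0]+c*q[0]-s*q[1],p[1]+s*q[0]+c*q[1]])
obs=[];C={}
for n in ['scene','side','wrist']:
    c=C[n]=cam(n)
    if n!='wrist':
      for m in finder.mark_of(n,'cell0'):
        if m['conf']>.3: obs.append((n,np.array(m['position'])))
def res(p):
    r=[]
    for n,o in obs:
        d=[np.array(proj(C[n],[*W(p,q),.091]))-o for q in cells]; r+=list(min(d,key=lambda v:v@v))
    return r
for y0 in (-.1,0,.1):
    s=least_squares(res,[.535,-.118,y0],loss='soft_l1',x_scale=[.01,.01,.05]); print(s.x.round(4),s.cost,len(obs))
    if y0==-.1 or s.cost<b.cost:b=s
p=b.x; c=C['scene']; im=c['pixels'].copy()
for z in(.091,):
    P=[proj(c,[*W(p,q),z]) for q in [(-.081,-.12),(.081,-.12),(.081,.12),(-.081,.12)]]
    cv2.polylines(im,[np.int32(np.round(np.array(P)*16))],True,(255,0,0),1,cv2.LINE_AA,4)
    for q in cells: cv2.circle(im,tuple(np.int32(proj(c,[*W(p,q),z]))),1,(255,255,0),-1)
hsv=cv2.cvtColor(c['pixels'],cv2.COLOR_RGB2HSV)
g=((hsv[...,0]>50)&(hsv[...,0]<80)&(hsv[...,1]>90)).astype(np.uint8)
for n in('scene','side'):
    c=C[n];print(n)
    for m in finder.outline_of(n,'vase_a'):
        col=c['pixels'][m['pixels']].mean(0).round(); e=m['extent']
        print(round(m['conf'],2),np.round(e),col,'foot',onz(c,(e[0],e[1]+e[3]/2-4),.0).round(3),'rim',onz(c,(e[0],e[1]-e[3]/2+2.5),.165).round(3))
cv2.imwrite('pics/crop1.png',cv2.cvtColor(cv2.resize(im[140:290,140:410],None,fx=2.9,fy=2.9,interpolation=2),cv2.COLOR_RGB2BGR))
np.save('p.npy',p)
E
```

```text
[ 0.5311 -0.1133 -0.091 ] 17.82620095425129 12
[ 0.5311 -0.1133 -0.091 ] 17.826200954251412 12
[ 0.5311 -0.1133 -0.091 ] 17.82620095425131 12
scene
0.98 [384. 185.  23.  60.] [46. 73. 41.] foot [0.504 0.38  0.   ] rim [0.495 0.351 0.165]
0.75 [324. 189.  22.  62.] [54. 84. 50.] foot [0.497 0.207 0.   ] rim [0.486 0.192 0.165]
0.73 [284. 179.  20.  56.] [169.  86. 105.] foot [0.419 0.114 0.   ] rim [0.435 0.101 0.165]
0.62 [385. 215.  30.  69.] [ 18. 100.  93.] foot [0.645 0.316 0.   ] rim [0.618 0.296 0.165]
0.42 [206. 224. 106.  70.] [132. 109.  82.] foot [ 0.607 -0.122  0.   ] rim [ 0.59  -0.113  0.165]
side
0.95 [219. 170.  15.  53.] [145.  93.  98.] foot [0.41  0.105 0.   ] rim [0.42  0.128 0.165]
0.59 [278. 144.  12.  39.] [ 67. 100.  89.] foot [0.637 0.319 0.   ] rim [0.626 0.261 0.165]
0.58 [239. 135.  14.  42.] [73. 84. 56.] foot [0.485 0.389 0.   ] rim [0.489 0.357 0.165]
0.55 [242. 160.  15.  44.] [73. 85. 56.] foot [0.493 0.187 0.   ] rim [0.497 0.162 0.165]
0.41 [232. 302.  49.  59.] [162. 148. 136.] foot [ 0.455 -0.442  0.   ] rim [ 0.462 -0.437  0.165]
```

View pics/crop1.png

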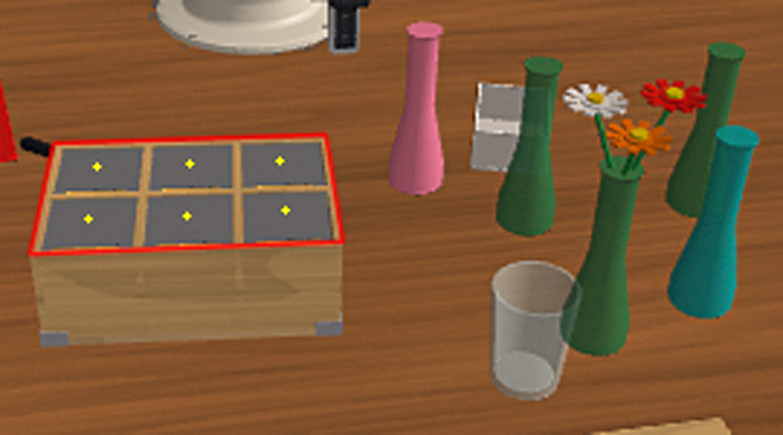

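The crop confirms it: the plain green vases have rims at about (327,163) and (390,158) in the full picture. The crate overlay also fits. Next: probe the flaps with shut fingers.

```bash
cat >> h.py <<'E'
from scipy.spatial.transform import Rotation as Ro
p=np.load('p.npy') if __import__('os').path.exists('p.npy') else None
def cell(i,dx=0,dy=0):
    q=np.array([[-.039,.039][i//3]+dx,[-.078,0,.078][i%3]+dy]); c,s=np.cos(p[2]),np.sin(p[2])
    return np.array([p[0]+c*q[0]-s*q[1],p[1]+s*q[0]+c*q[1]])
def st():
    o=bot.get_obs(); R=Ro.from_euler('xyz',o['tcp_rot'],degrees=True).as_matrix(); return o,np.array(o['ee_pos']),R
def to(X):
    o,e,R=st(); return (R.T@(np.array(X)-e)*1000).round(1)
E
python3 - <<'E'
from h import *
o,e,R=st(); print(o['tcp_rot'],e,R.round(3).tolist(),o['wrist_force'])
for i in range(6): print(i,cell(i).round(4),to([*cell(i),.12]))
c=cam('scene')
print(onz(c,(326.9,162.8),.165),onz(c,(390.3,157.6),.165))
E
```

```text
[1.79999748e+02 1.28686012e-03 9.00021232e+01] [5.49995636e-01 3.45721588e-06 2.31282617e-01] [[-0.0, 1.0, 0.0], [1.0, 0.0, -0.0], [-0.0, 0.0, -1.0]] [-0.2009276   0.01140126 -0.46944506]
0 [ 0.4851 -0.1874] [-187.4  -64.9  111.3]
1 [ 0.4922 -0.1097] [-109.7  -57.8  111.3]
2 [ 0.4993 -0.032 ] [-32.  -50.7 111.3]
3 [ 0.5628 -0.1945] [-194.5   12.8  111.3]
4 [ 0.5699 -0.1168] [-116.8   19.9  111.3]
5 [ 0.577  -0.0391] [-39.1  27.  111.3]
[0.50061145 0.19575546 0.165     ] [0.49762277 0.36725519 0.165     ]
```

```bash
python3 -m inch '[[[0,-20,14,55,0,0,0],[0,-19,13,55,0,0,0],[0,0,0,15,0,0,0],[0,0,0,10,0,0,0],[0,0,0,6,0,0,0],[0,0,0,2,0,0,0],[0,0,0,2,0,0,0],[0,0,0,0,0,0,0]]]' 40
```

```text
time: 2.6
ee_pos: [0.5775, -0.0387, 0.0874]
tcp_rot: [179.9, -0.0, 90.0]
wrist_force: [-0.3, 1.2, 3.3]
opening: -0.0002
grasp_force: 1.8
```

```bash
python3 -m inch '[[[0,0,0,2,0,0,0],[0,0,0,0,0,0,0]]]'
```

```text
time: 2.85
ee_pos: [0.5778, -0.0387, 0.0871]
tcp_rot: [179.8, -0.0, 90.0]
wrist_force: [-4.8, 2.1, 16.7]
opening: -0.0002
grasp_force: 8.3
```

```bash
python3 -m inch '[[[0,0,0,-16,0,0,0],[0,4,-39,0,0,0,0],[0,3,-39,0,0,0,0],[0,0,0,9,0,0,0],[0,0,0,3,0,0,0],[0,0,0,2,0,0,0],[0,0,0,2,0,0,0],[0,0,0,0,0,0,0]]]'
```

```text
time: 3.85
ee_pos: [0.4999, -0.0321, 0.0869]
tcp_rot: [179.9, 0.0, 90.0]
wrist_force: [-10.0, 0.5, 22.5]
opening: -0.0001
grasp_force: 11.5
```

Cell 2 holds a jar. Cell 1 next, 7 mm in -x and 78 mm in -y.

```bash
python3 -m inch '[[[0,0,0,-16,0,0,0],[0,-39,-4,0,0,0,0],[0,-39,-3,0,0,0,0],[0,0,0,9,0,0,0],[0,0,0,3,0,0,0],[0,0,0,2,0,0,0],[0,0,0,2,0,0,0],[0,0,0,0,0,0,0]]]'
```

```text
time: 4.85
ee_pos: [0.4925, -0.1099, 0.087]
tcp_rot: [179.9, 0.1, 90.0]
wrist_force: [-9.3, -2.5, 20.2]
opening: -0.0002
grasp_force: 10.4
```

Jar in cell 1. Cell 4 next.

```bash
python3 -m inch '[[[0,0,0,-16,0,0,0],[0,-4,39,0,0,0,0],[0,-3,39,0,0,0,0],[0,0,0,9,0,0,0],[0,0,0,3,0,0,0],[0,0,0,2,0,0,0],[0,0,0,2,0,0,0],[0,0,0,0,0,0,0]]]'
```

```text
time: 5.85
ee_pos: [0.5697, -0.117, 0.0846]
tcp_rot: [180.0, 0.0, 90.0]
wrist_force: [-0.2, 1.3, 0.5]
opening: 0.0001
grasp_force: 0.1
```

```bash
python3 -m inch '[[[0,0,0,3,0,0,0],[0,0,0,3,0,0,0],[0,0,0,0,0,0,0]]]'
```

```text
time: 6.22
ee_pos: [0.5698, -0.117, 0.0779]
tcp_rot: [-180.0, -0.0, 90.0]
wrist_force: [0.2, 0.5, -0.3]
opening: -0.0
grasp_force: 0.1
```

```bash
python3 -m inch '[[[0,0,0,-22,0,0,0],[0,-39,-4,0,0,0,0],[0,-39,-3,0,0,0,0],[0,0,0,9,0,0,0],[0,0,0,3,0,0,0],[0,0,0,2,0,0,0],[0,0,0,2,0,0,0],[0,0,0,0,0,0,0]]]'
```

```text
time: 7.22
ee_pos: [0.5631, -0.1945, 0.0843]
tcp_rot: [180.0, -0.0, 90.0]
wrist_force: [-0.5, 0.5, 0.2]
opening: -0.0001
grasp_force: 0.1
```

```bash
python3 -m inch '[[[0,0,0,3,0,0,0],[0,0,0,3,0,0,0],[0,0,0,0,0,0,0]]]'
```

```text
time: 7.6
ee_pos: [0.5628, -0.1949, 0.0779]
tcp_rot: [-180.0, -0.0, 90.0]
wrist_force: [-0.2, -0.2, -0.0]
opening: 0.0001
grasp_force: 0.1
```

```bash
python3 -m inch '[[[0,0,0,-50,0,0,0],[0,0,0,-60,0,0,0],[0,50,-10,-60,0,0,0],[100,60,-10,-10,0,0,0],[100,60,-10,0,0,0,0],[100,60,-10,0,0,0,0],[100,50,-10,0,0,0,0],[100,0,0,0,0,0,0]]]'; python3 - <<'E'
from h import *
c=cam('wrist')
print(st()[1],st()[0]['opening'],(-np.array(c['R']).T@np.array(c['t'])).round(3))
for m in finder.mark_of('wrist','vase_a'): print(m['conf'],m['position'],onz(c,m['position'],0))
for m in finder.outline_of('wrist','vase_a'): print(m['conf'],np.round(m['extent']),c['pixels'][m['pixels']].mean(0))
print(proj(c,[.5,.195,.165]),proj(c,[.5,.195,0]))
cv2.imwrite('pics/w1.png',cv2.cvtColor(cv2.resize(c['pixels'],(800,600)),cv2.COLOR_RGB2BGR))
E
```

```text
time: 8.6
ee_pos: [0.5144, 0.0775, 0.2462]
tcp_rot: [180.0, -0.0, 90.2]
wrist_force: [-0.3, 0.7, 0.8]
opening: 0.0851
grasp_force: 0.0
[0.51474482 0.07601466 0.24612552] 0.08528920373625677 [0.514 0.159 0.389]
0.77 [171.9, 125.3] [0.41452261 0.11175511 0.        ]
0.73 [236.8, 47.5] [0.49425737 0.1983924  0.        ]
0.39 [236.6, 328.5] [ 4.88889679e-01 -1.92219825e-01  5.55111512e-17]
0.85 [141. 141.  98.  74.] [191.87182617 106.00634766 123.63916016]
0.83 [229.  37.  66.  75.] [59.99799943 97.55901686 59.64647042]
(np.float64(232.4285487144469), np.float64(24.588246291120527)) (np.float64(241.93083950132868), np.float64(50.813144666570935))
```

View pics/w1.png

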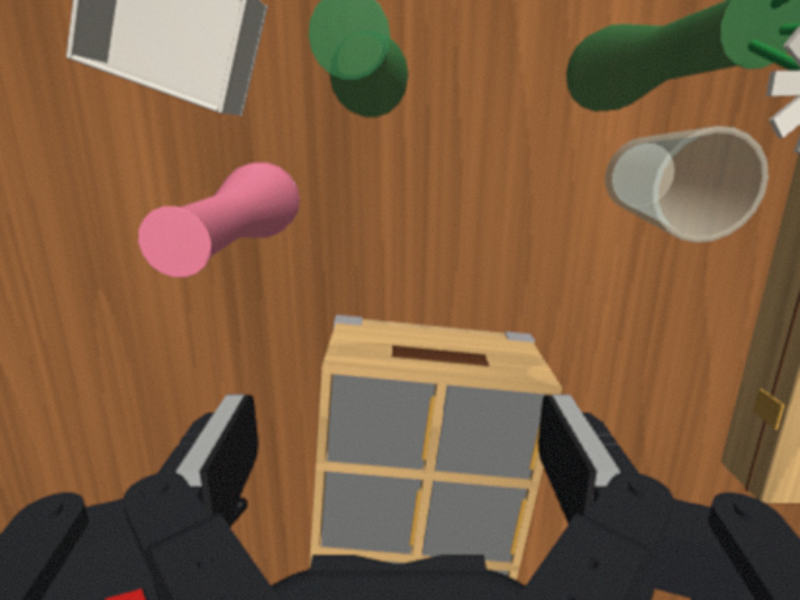

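The wrist view shows the vase rim at (223,22) and its foot at (236,48), with cells 3 and 4 in sight. I move so that the camera sits above the vase and measure it more exactly.

```bash
python3 -m inch '[[[100,20,-10,0,0,0,0],[100,20,-8,0,0,0,0],[100,0,0,0,0,0,0],[100,0,0,0,0,0,0]]]'; cat >> h.py <<'E'
def vasefit(guess):
    from scipy.optimize import least_squares
    c=cam('wrist'); h=cv2.cvtColor(c['pixels'],cv2.COLOR_RGB2HSV)
    g=((h[...,0]>50)&(h[...,0]<75)&(h[...,1]>70)).astype(np.uint8)
    n,l,s,ct=cv2.connectedComponentsWithStats(g)
    u=np.array(proj(c,[*guess,.1])); k=[i for i in range(1,n) if s[i,4]>300]
    k=min(k,key=lambda i:np.hypot(*(ct[i]-u))); m=(l==k).astype(np.uint8)
    a=np.linspace(0,2*np.pi,48,endpoint=False)
    def pts(q):
        out=[]
        for r,z in((.027,0),(.027,.022),(.014,.085),(.014,.158),(.017,.158),(.017,.165)):
            out+= [proj(c,[q[0]+r*np.cos(t),q[1]+r*np.sin(t),z]) for t in a]
        return np.array(out,np.float32)
    def mask(q):
        P=pts(q).reshape(6,-1,2); M=np.zeros((384,512),np.uint8)
        for i in range(5): cv2.fillConvexPoly(M,cv2.convexHull(np.int32(np.round(np.vstack(P[i:i+2])))),1)
        return M
    from scipy.optimize import minimize
    def cost(q):
        M=mask(q); return 1-(M&m).sum()/(M|m).sum()
    r=minimize(cost,guess,method='Nelder-Mead',options=dict(initial_simplex=[guess,[guess[0]+.008,guess[1]],[guess[0],guess[1]+.008]],xatol=2e-4))
    return c,r.x,1-r.fun,s[k]
E
python3 - <<'E'
from h import *
c,q,iou,s=vasefit([.494,.197]); print(q.round(4),iou.round(3),s,to([*q,.19]))
save(c,'w2.png')
E
```

```text
time: 9.25
ee_pos: [0.4974, 0.1136, 0.2458]
tcp_rot: [-180.0, 0.0, 89.9]
wrist_force: [0.1, -0.6, -0.5]
opening: 0.0854
grasp_force: 0.0
[0.4954 0.1959] 0.886 [ 225   57   50   51 1986] [82.3 -2.2 55.8]
```

```bash
python3 -m inch '[[[100,41,-1,0,0,0,0],[100,41,-1,0,0,0,0],[100,0,0,40,0,0,0],[100,0,0,45,0,0,0],[100,0,0,40,0,0,0],[100,0,0,9,0,0,0],[100,0,0,0,0,0,0]]]'
```

```text
time: 10.18
ee_pos: [0.4954, 0.1963, 0.1125]
tcp_rot: [180.0, -0.0, 90.0]
wrist_force: [-0.3, 0.4, -0.5]
opening: 0.0857
grasp_force: 0.0
```

```bash
python3 -m inch '[[[35,0,0,0,0,0,0],[25,0,0,0,0,0,0],[15,0,0,0,0,0,0],[15,0,0,0,0,0,0],[15,0,0,0,0,0,0]]]' 30
```

```text
time: 10.8
ee_pos: [0.495, 0.1968, 0.1126]
tcp_rot: [180.0, -0.0, 90.0]
wrist_force: [-3.5, -0.1, 6.3]
opening: 0.0268
grasp_force: 29.2
```

```bash
python3 -m inch '[[[15,0,0,-15,0,0,0],[15,0,0,-35,0,0,0],[15,0,0,-45,0,0,0],[15,-30,5,-35,0,0,0],[15,-45,9,0,0,0,0],[15,-48,9,0,0,0,0],[15,-48,9,0,0,0,0],[15,-48,9,0,0,0,0]]]' 35
```

```text
time: 11.8
ee_pos: [0.5362, -0.0239, 0.2426]
tcp_rot: [180.0, 0.0, 90.0]
wrist_force: [0.6, -0.4, -2.3]
opening: 0.0271
grasp_force: 34.8
```

```bash
python3 -m inch '[[[15,-48,8,0,0,0,0],[15,-48,8,0,0,0,0],[15,-40,5,0,0,0,0],[15,-24,3,0,0,0,0],[15,-12,0,0,0,0,0],[15,0,0,0,0,0,0],[15,0,0,0,0,0,0]]]'; python3 - <<'E'
from h import *
o,e,R=st(); print(e,o['tcp_rot'],o['wrist_force'],to([*cell(3,-.003),.25]))
ims=[]
for n in('scene','side'):
    c=cam(n); x,y=map(int,proj(c,[*e[:2],.15]))
    im=c['pixels'][y-75:y+75,x-50:x+50].copy(); ims.append(cv2.resize(im,None,fx=4,fy=4))
cv2.imwrite('pics/hold1.png',cv2.cvtColor(np.hstack(ims),cv2.COLOR_RGB2BGR))
E
```

```text
time: 12.68
ee_pos: [0.56, -0.1934, 0.2421]
tcp_rot: [180.0, -0.0, 90.0]
wrist_force: [0.1, -1.1, -2.8]
opening: 0.0269
grasp_force: 34.8
[ 0.56003422 -0.19340231  0.24214724] [ 1.79994842e+02 -1.21378474e-02  9.00459035e+01] [ 0.10999483 -1.06429287 -2.75319965] [-0.8 -0.2 -7.9]
```

View pics/hold1.png

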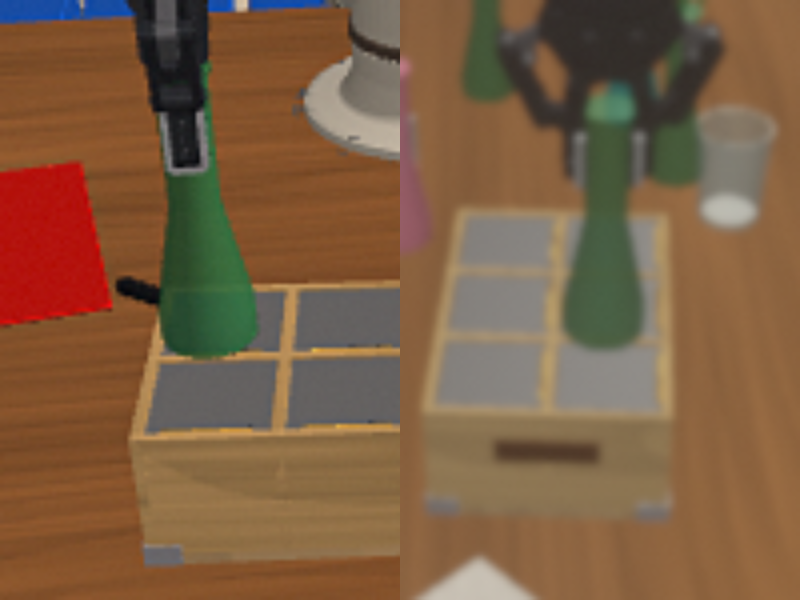

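```bash
python3 -m inch '[[[15,-1,0,20,0,0,0],[15,0,0,14,0,0,0],[15,0,0,7,0,0,0],[15,0,0,7,0,0,0],[15,0,0,7,0,0,0],[15,0,0,7,0,0,0],[15,0,0,7,0,0,0],[15,0,0,0,0,0,0]]]'
```

```text
time: 13.78
ee_pos: [0.5597, -0.1952, 0.1721]
tcp_rot: [-179.9, -0.0, 90.0]
wrist_force: [-1.6, -1.2, -2.6]
opening: 0.0272
grasp_force: 34.8
```

```bash
python3 -m inch '[[[15,0,0,8,0,0,0],[15,0,0,8,0,0,0],[15,0,0,8,0,0,0],[15,0,0,8,0,0,0],[15,0,0,8,0,0,0],[15,0,0,4,0,0,0],[15,0,0,2,0,0,0],[15,0,0,0,0,0,0]]]'
```

```text
time: 14.78
ee_pos: [0.5601, -0.1953, 0.1269]
tcp_rot: [180.0, -0.0, 90.0]
wrist_force: [-1.0, -0.4, -2.3]
opening: 0.027
grasp_force: 34.9
```

```bash
python3 -m inch '[[[15,0,0,2,0,0,0],[15,0,0,2,0,0,0],[15,0,0,1.5,0,0,0],[15,0,0,0,0,0,0]]]'
```

```text
time: 15.28
ee_pos: [0.56, -0.1953, 0.1212]
tcp_rot: [-180.0, -0.0, 90.0]
wrist_force: [-0.4, -0.7, -3.3]
opening: 0.0269
grasp_force: 34.9
```

```bash
python3 -m inch '[[[15,0,0,1,0,0,0],[15,0,0,0,0,0,0]]]'; python3 -m inch '[[[15,0,0,1,0,0,0],[15,0,0,0,0,0,0]]]'
```

```text
time: 15.52
ee_pos: [0.5601, -0.1953, 0.1207]
tcp_rot: [180.0, 0.0, 90.0]
wrist_force: [-0.1, 0.1, -1.3]
opening: 0.0269
grasp_force: 35.1
time: 15.78
ee_pos: [0.5602, -0.1954, 0.1207]
tcp_rot: [179.9, 0.0, 90.0]
wrist_force: [-3.3, 0.7, 6.1]
opening: 0.0275
grasp_force: 35.9
```

The vase is on the floor. I release it gradually, then retreat.

```bash
python3 -m inch '[[[15,0,0,-1,0,0,0],[35,0,0,0,0,0,0],[45,0,0,0,0,0,0],[70,0,0,0,0,0,0],[100,0,0,0,0,0,0],[100,0,0,0,0,0,0]]]'
```

```text
time: 16.52
ee_pos: [0.5601, -0.1953, 0.1204]
tcp_rot: [-180.0, 0.0, 90.0]
wrist_force: [-0.3, -0.5, -0.4]
opening: 0.0854
grasp_force: 0.0
```

```bash
python3 -m inch '[[[100,0,0,-40,0,0,0],[100,0,0,-60,0,0,0],[100,0,0,-30,0,0,0],[100,60,-8,0,0,0,0],[100,62,-8,0,0,0,0],[100,62,-8,0,0,0,0],[100,62,-8,0,0,0,0],[100,62,-8,0,0,0,0]]]'; python3 -m inch '[[[100,62,-8,0,0,0,0],[100,62,-8,0,0,0,0],[100,40,-5,0,0,0,0],[100,0,0,0,0,0,0],[100,0,0,0,0,0,0]]]'; python3 - <<'E'
from h import *
c,q,iou,s=vasefit([.497,.371]); print(q.round(4),iou.round(3),s,to([*q,.19]))
w=c['pixels']
c=cam('scene'); x,y=map(int,proj(c,[*cell(3),.1]))
im=cv2.resize(c['pixels'][y-60:y+60,x-40:x+40],None,fx=3.2,fy=3.2)
cv2.imwrite('pics/rel1.png',cv2.cvtColor(np.hstack([im,w]),cv2.COLOR_RGB2BGR))
E
```

```text
time: 17.52
ee_pos: [0.5195, 0.1145, 0.2506]
tcp_rot: [180.0, -0.0, 90.0]
wrist_force: [1.4, 0.0, 0.5]
opening: 0.0856
grasp_force: 0.0
time: 18.15
ee_pos: [0.4991, 0.2764, 0.2504]
tcp_rot: [-180.0, 0.0, 90.0]
wrist_force: [0.3, -0.3, 0.4]
opening: 0.0857
grasp_force: 0.0
[0.4928 0.3668] 0.879 [ 221   43   51   56 2165] [90.9 -6.5 60.5]
```

View pics/rel1.png

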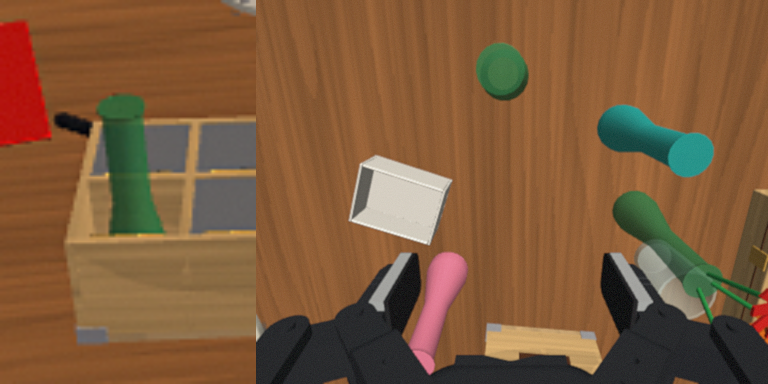

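The first vase stands upright in cell 3, and vase B is clear and alone at (246,71) in the wrist picture. Next: grasp vase B.

```bash
python3 -m inch '[[[100,45,-3,0,0,0,0],[100,46,-3.5,0,0,0,0],[100,0,0,40,0,0,0],[100,0,0,45,0,0,0],[100,0,0,44,0,0,0],[100,0,0,9,0,0,0],[100,0,0,0,0,0,0]]]'; python3 -m inch '[[[35,0,0,0,0,0,0],[25,0,0,0,0,0,0],[15,0,0,0,0,0,0],[15,0,0,0,0,0,0],[15,0,0,0,0,0,0]]]' 35
```

```text
time: 19.12
ee_pos: [0.493, 0.3671, 0.1134]
tcp_rot: [180.0, -0.0, 89.9]
wrist_force: [-0.9, -0.5, 0.3]
opening: 0.0854
grasp_force: 0.0
time: 19.75
ee_pos: [0.4926, 0.3678, 0.1132]
tcp_rot: [180.0, -0.0, 90.0]
wrist_force: [-1.1, -0.3, 5.7]
opening: 0.027
grasp_force: 34.1
```

```bash
python3 -m inch '[[[15,0,0,-15,0,0,0],[15,0,0,-35,0,0,0],[15,0,0,-45,0,0,0],[15,-30,0,-35,0,0,0],[15,-46,2,0,0,0,0],[15,-48,2,0,0,0,0],[15,-48,2,0,0,0,0],[15,-48,2,0,0,0,0]]]'; python3 -m inch '[[[15,-48,8,0,0,0,0],[15,-48,12,0,0,0,0],[15,-48,14,0,0,0,0],[15,-48,14,0,0,0,0],[15,-40,12,0,0,0,0],[15,-22,6,0,0,0,0],[15,-10,2,0,0,0,0],[15,0,0,0,0,0,0]]]'; python3 -m inch '[[[15,0,0,0,0,0,0]]]'; python3 - <<'E'
from h import *
o,e,R=st(); print(e,o['tcp_rot'],to([*cell(4,-.003),.25]))
E
```

```text
time: 20.75
ee_pos: [0.5004, 0.1461, 0.243]
tcp_rot: [180.0, 0.0, 90.0]
wrist_force: [-0.2, -1.3, -2.7]
opening: 0.0273
grasp_force: 34.9
time: 21.75
ee_pos: [0.5685, -0.1161, 0.2425]
tcp_rot: [-180.0, -0.0, 90.0]
wrist_force: [-0.4, 0.7, -2.9]
opening: 0.0274
grasp_force: 34.8
time: 21.88
ee_pos: [0.5684, -0.1153, 0.2427]
tcp_rot: [180.0, -0.0, 90.1]
wrist_force: [-0.7, 1.2, -1.8]
opening: 0.0272
grasp_force: 34.8
[ 0.56844542 -0.11531763  0.24265384] [ 1.79993175e+02 -1.44577069e-02  9.00628175e+01] [-1.2 -1.5 -7.3]
```

```bash
python3 -m inch '[[[15,-1,-1.5,20,0,0,0],[15,0,0,14,0,0,0],[15,0,0,7,0,0,0],[15,0,0,7,0,0,0],[15,0,0,7,0,0,0],[15,0,0,7,0,0,0],[15,0,0,7,0,0,0],[15,0,0,0,0,0,0]]]'
```

```text
time: 22.88
ee_pos: [0.5667, -0.1174, 0.1726]
tcp_rot: [-179.9, -0.0, 90.0]
wrist_force: [-0.2, -0.3, -3.3]
opening: 0.0272
grasp_force: 34.9
```

```bash
python3 -m inch '[[[15,0,0,8,0,0,0],[15,0,0,8,0,0,0],[15,0,0,8,0,0,0],[15,0,0,8,0,0,0],[15,0,0,8,0,0,0],[15,0,0,4,0,0,0],[15,0,0,2,0,0,0],[15,0,0,0,0,0,0]]]'; python3 -m inch '[[[15,0,0,2,0,0,0],[15,0,0,2,0,0,0],[15,0,0,1,0,0,0],[15,0,0,0,0,0,0]]]'
```

```text
time: 23.88
ee_pos: [0.5671, -0.1174, 0.1274]
tcp_rot: [-180.0, -0.0, 90.0]
wrist_force: [-0.9, -0.6, -2.8]
opening: 0.0273
grasp_force: 34.9
time: 24.38
ee_pos: [0.567, -0.1174, 0.1223]
tcp_rot: [-180.0, -0.0, 90.0]
wrist_force: [0.2, -0.3, -3.0]
opening: 0.0274
grasp_force: 34.9
```

```bash
python3 -m inch '[[[15,0,0,1,0,0,0],[15,0,0,0,0,0,0]]]'
```

```text
time: 24.62
ee_pos: [0.567, -0.1174, 0.1213]
tcp_rot: [-180.0, -0.0, 90.0]
wrist_force: [-1.0, -0.7, -2.3]
opening: 0.0274
grasp_force: 34.9
```

```bash
python3 -m inch '[[[15,0,0,1,0,0,0],[15,0,0,0,0,0,0]]]'; python3 -m inch '[[[15,0,0,0.5,0,0,0],[15,0,0,0,0,0,0]]]'
```

```text
time: 24.88
ee_pos: [0.5672, -0.1175, 0.1212]
tcp_rot: [180.0, 0.0, 90.0]
wrist_force: [-2.6, 0.0, 3.9]
opening: 0.0271
grasp_force: 35.6
time: 25.12
ee_pos: [0.5672, -0.1175, 0.1212]
tcp_rot: [179.9, 0.0, 90.0]
wrist_force: [-3.4, 0.8, 9.3]
opening: 0.0276
grasp_force: 36.1
```

It is on the floor; I release it and retreat upward.

```bash
python3 -m inch '[[[15,0,0,-1.5,0,0,0],[35,0,0,0,0,0,0],[45,0,0,0,0,0,0],[70,0,0,0,0,0,0],[100,0,0,0,0,0,0],[100,0,0,0,0,0,0]]]'; python3 -m inch '[[[100,0,0,-40,0,0,0],[100,0,0,-60,0,0,0],[100,0,0,-40,0,0,0],[100,50,0,-20,0,0,0],[100,60,0,0,0,0,0],[100,60,0,0,0,0,0],[100,0,0,0,0,0,0],[100,0,0,0,0,0,0]]]'; python3 - <<'E'
from h import *
c=cam('scene');d=cam('side')
cv2.imwrite('pics/end.png',cv2.cvtColor(np.hstack([cv2.resize(c['pixels'][120:300,50:410],(720,360)),])  ,cv2.COLOR_RGB2BGR))
E
```

```text
time: 25.88
ee_pos: [0.5671, -0.1174, 0.1214]
tcp_rot: [-180.0, 0.0, 90.0]
wrist_force: [0.1, -0.2, -1.0]
opening: 0.0855
grasp_force: 0.0
time: 26.88
ee_pos: [0.5671, 0.0527, 0.2814]
tcp_rot: [-180.0, 0.0, 90.0]
wrist_force: [-0.0, -0.4, -0.9]
opening: 0.0852
grasp_force: 0.0
```

View pics/end.png

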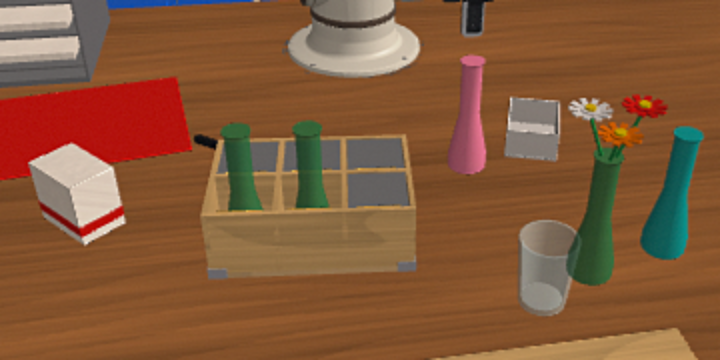

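Both vases stand upright and free in cells 3 and 4, at crop positions (240,165) and (310,165). The bystanders have not moved.

```bash
python3 -c "
from workcell import bot
print(bot.job_done())"
```

```text
the job is handed in; nothing more can be done
None
```

Both green vases stand upright and released in the two empty cells (3 and 4), the bystanders were left where they were, and the job was handed in at about 27 s; no verdict came back.

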